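# Seat a curved row of vial stoppers with one run of the fingertips

### The arm

A 6-joint arm with a two-finger parallel gripper is mounted at the origin on the work surface; the furniture and walls round the work are solid. World frame = base frame: x ahead of the robot, y to its left, z up, the work surface at z = 0. Lengths are in mm, angles in rad, forces in N, time in s.
With the tool pointing down it reaches from about 275 to 725 mm from the base axis. Payload 5.6 kg.
Tool frame: the origin (TCP) lies on the centre line of the jaws, within the pads' length; the fingertips stand 14 mm ahead of it and the grasp point (between the pads) lies 5 mm behind it (env.nose_length is the distance from the TCP to the fingertips, in mm); z points along the fingers, y is the line along which they close (so a half turn about z gives the same grasp; the last joint's range is limited). The gripper opens to 85 mm and grips with 20 to 120 N. Pads are 22 mm wide; open, the fingers measure 114 mm over their backs; the gripper's body (76 mm by 85 mm) begins 54 mm behind the grasp point. The pads swing forward as they close: fully open they stand 13 mm farther back than shut.
Start: joints at [-0.868, 0.255, 0.108, 0, -1.424, -0.285], TCP at [223.181, -502.676, 245.283] pointing down, gripper open.
Joint ranges: [-2.95, 2.95], [-1.21, 1.97], [-1.09, 1.5], [-2.87, 1.71], [-2.94, -0.07], [-3.05, 3.05]. Speed limits (rad/s): [2.57, 2.57, 3.14, 3.14, 3.14, 3.14].

### API

Orientations are given as [roll, pitch, yaw] about the fixed x, y, z axes, in that order (R = Rz(yaw) Ry(pitch) Rx(roll)).
In Python, from workcell import status, cams, env gives the robot as it stands.
- The arm moves only by the tool move_arm, never from a script. Its argument "steps" is a list of rows, each an object with "delta_pos": the shift along the tool's x, y, z each as a share of 500 mm, from -1 to 1, a list of three; "turn": the turn, a rotation vector about the tool's x, y, z each as a share of 90 degrees, from -1 to 1, a list of three. A call has 1 to 5 rows; each row is the pose to reach, as a shift and turn from the pose commanded when the call began, along the tool's axes at that moment; what a row does not reach only later rows make up. A row lasts 1/10 s, in which the tool goes at most 50 mm and 8.59 degrees, less where a joint would pass 70% of its speed; a pose out of reach is approached as far as the arm can. A call with a number of a shift or a turn outside -1 to 1 is refused whole. A call with a gripper value outside its range is refused whole. "jaw" is the closure in counts, from 0 (fully open) to 255 (shut), set as the call begins (left out, the last holds). The fingers move at their own pace and stop on an object; "squeeze" is the grip in N (left out, the last holds). Time passes only in rows, so rows that repeat a pose let the fingers close. It gives the time, the measured TCP pose, the force, the opening and the grip force at its end, in the units of the state.
- status.read_state(): the state, without advancing time (a new reading comes with each control period).
- cams.grab_frame(name): name is "side" or "top" or "wrist"; returns (picture, depth): 480x640x3 uint8, red, green, blue; 480x640 float32, mm along the optical axis (not along the pixel's ray), 0 where there is no reading.
- cams.camera_model(name): a dict with "fx", "fy", "cx", "cy" (pixels), "R" (3x3) and "t" (3): a world point X has camera coordinates R X + t. Camera axes: x right, y down, z forward; pixel columns grow to the right and rows downward; lengths in mm; the calibration is good to about 2 mm. A picture is of the moment at which its call begins: read the wrist's pose just before it. camera_model takes no time and is no camera call; for the wrist camera it gives the pose at the moment of the call.
- env.close_job(): hands the job in; it is judged then, once.
The state is a dict: "time": time; "qpos": joint angles; "joint_vel": joint speeds; "tau": joint torques, N m; "position": TCP position; "orientation": TCP orientation; "ft_force": force on the tool from outside, world axes, zero at the start; "moment": the same for the moment, N m; "finger_gap": opening from 0.0 (shut) to 1.0 (fully open); "finger_force": force on a finger pad.
Only numpy, scipy, OpenCV 4.12 (cv2) and the standard library are available. Lean on these libraries where they do the work, as an engineer would, in place of code of your own. Each camera call takes 0.05 s, during which the arm holds its last target. There are 200 camera calls.

### The job

The seven stoppers on the vials in the curved rack still stand proud. Start at the end of the row beside the bench timer and run your fingertips along the curve to the end beside the tape roll, pressing each stopper fully down as you go, without leaning hard on the rack. Pick nothing up, and leave everything else on the bench where it is.

Things in the scene. Friction and masses are not known exactly. Their poses are not given: they have to be found in the camera images.
- rack: curved white rack fixed to the bench: a flat arc 49 mm wide, holding seven glass vials in one curved row. Origin on the bench under the middle vial (stop4). Its x axis points to the inside of the curve: the row is an arc of radius 200 mm about the point (200, 0) mm of this frame, one vial every 9.6 degrees (33.5 mm apart). stop1 is at the -y end (24.7, -96.4) mm, stop7 at the +y end (24.7, 96.4) mm, z up. White deck top 39 mm above the bench, vial rims 52 mm above it.
- stop1_top (a point): tip of stopper 1 of 7 along the row (1 at the rack's -y end, 7 at its +y end). Grey round stopper, 30 mm across, with a flattish cone on top (flat tip 6 mm wide, cone sloping down 7.5 mm over 12 mm, then a 2 mm rim). The tip is 67.5 mm above the bench when fully raised and 61.5 mm when fully down
- stop2_top (a point): tip of stopper 2 of 7 along the row (1 at the rack's -y end, 7 at its +y end). Grey round stopper, 30 mm across, with a flattish cone on top (flat tip 6 mm wide, cone sloping down 7.5 mm over 12 mm, then a 2 mm rim). The tip is 67.5 mm above the bench when fully raised and 61.5 mm when fully down
- stop3_top (a point): tip of stopper 3 of 7 along the row (1 at the rack's -y end, 7 at its +y end). Grey round stopper, 30 mm across, with a flattish cone on top (flat tip 6 mm wide, cone sloping down 7.5 mm over 12 mm, then a 2 mm rim). The tip is 67.5 mm above the bench when fully raised and 61.5 mm when fully down
- stop4_top (a point): tip of stopper 4 of 7 along the row (1 at the rack's -y end, 7 at its +y end). Grey round stopper, 30 mm across, with a flattish cone on top (flat tip 6 mm wide, cone sloping down 7.5 mm over 12 mm, then a 2 mm rim). The tip is 67.5 mm above the bench when fully raised and 61.5 mm when fully down
- stop5_top (a point): tip of stopper 5 of 7 along the row (1 at the rack's -y end, 7 at its +y end). Grey round stopper, 30 mm across, with a flattish cone on top (flat tip 6 mm wide, cone sloping down 7.5 mm over 12 mm, then a 2 mm rim). The tip is 67.5 mm above the bench when fully raised and 61.5 mm when fully down
- stop6_top (a point): tip of stopper 6 of 7 along the row (1 at the rack's -y end, 7 at its +y end). Grey round stopper, 30 mm across, with a flattish cone on top (flat tip 6 mm wide, cone sloping down 7.5 mm over 12 mm, then a 2 mm rim). The tip is 67.5 mm above the bench when fully raised and 61.5 mm when fully down
- stop7_top (a point): tip of stopper 7 of 7 along the row (1 at the rack's -y end, 7 at its +y end). Grey round stopper, 30 mm across, with a flattish cone on top (flat tip 6 mm wide, cone sloping down 7.5 mm over 12 mm, then a 2 mm rim). The tip is 67.5 mm above the bench when fully raised and 61.5 mm when fully down
- stop1 (a joint): how far stopper 1 has been pushed down, m: 0 fully raised, 0.006 fully down (its rim sits on the glass). It starts at 0 to 0.0015, slides straight down against about 2 N of friction and stays where it is left
- stop2 (a joint): how far stopper 2 has been pushed down, m: 0 fully raised, 0.006 fully down (its rim sits on the glass). It starts at 0 to 0.0015, slides straight down against about 2 N of friction and stays where it is left
- stop3 (a joint): how far stopper 3 has been pushed down, m: 0 fully raised, 0.006 fully down (its rim sits on the glass). It starts at 0 to 0.0015, slides straight down against about 2 N of friction and stays where it is left
- stop4 (a joint): how far stopper 4 has been pushed down, m: 0 fully raised, 0.006 fully down (its rim sits on the glass). It starts at 0 to 0.0015, slides straight down against about 2 N of friction and stays where it is left
- stop5 (a joint): how far stopper 5 has been pushed down, m: 0 fully raised, 0.006 fully down (its rim sits on the glass). It starts at 0 to 0.0015, slides straight down against about 2 N of friction and stays where it is left
- stop6 (a joint): how far stopper 6 has been pushed down, m: 0 fully raised, 0.006 fully down (its rim sits on the glass). It starts at 0 to 0.0015, slides straight down against about 2 N of friction and stays where it is left
- stop7 (a joint): how far stopper 7 has been pushed down, m: 0 fully raised, 0.006 fully down (its rim sits on the glass). It starts at 0 to 0.0015, slides straight down against about 2 N of friction and stays where it is left
- timer: small white bench timer lying flat, 71 x 67 x 19 mm, loose, about 9 cm beyond one end of the row; that end is where to start. Origin: centre of its underside
- tape: roll of tan adhesive tape lying flat, 98 mm across, 25 mm high, loose, about 10 cm beyond the other end of the row. Origin: centre of its underside
- petri: petri dish with seeds, 96 mm across, 14 mm high, loose, inside the curve of the rack; origin under its centre; to be left alone. Behind the rack a shelf board overhangs the bench, right of y = 0.08 m: its front edge is at x = 0.575 m, its underside 444 mm above the bench; a gas tap juts out below it near (0.60, -0.27, 0.28) m: keep the wrist clear of both
- vial: loose capped glass vial, 27 mm across, 56 mm tall, standing on the robot's side of the rack; origin under its centre; to be left alone
Not all that is in view belongs to the job. Of the things that look like the timer, take the one that is farthest from the robot's base at the start.

How it is judged (in metres and radians):
On the way, in this order (a step that is already met when the one before it is completed fails the run):
1. the stopper at the timer's end is down first (((horizontal distance between timer and stop1_top below 0.14 m and value of joint stop1 above 0.004 m) or (horizontal distance between timer and stop7_top below 0.14 m and value of joint stop7 above 0.004 m))), for 0.1 s.
2. then the third stopper along is down (((horizontal distance between timer and stop1_top below 0.14 m and value of joint stop3 above 0.004 m) or (horizontal distance between timer and stop7_top below 0.14 m and value of joint stop5 above 0.004 m))), for 0.1 s.
3. then the fifth stopper along is down (((horizontal distance between timer and stop1_top below 0.14 m and value of joint stop5 above 0.004 m) or (horizontal distance between timer and stop7_top below 0.14 m and value of joint stop3 above 0.004 m))), for 0.1 s.
4. then the last stopper, at the tape's end, is down (((horizontal distance between timer and stop1_top below 0.14 m and value of joint stop7 above 0.004 m) or (horizontal distance between timer and stop7_top below 0.14 m and value of joint stop1 above 0.004 m))), for 0.1 s.
At the end, for the whole second after the job is handed in: all seven stoppers are pushed down (at least 4 of their 6 mm), having gone down in order along the row from the end beside the timer (value of joint each of stop1, stop2, stop3, stop4, stop5, stop6, stop7 above 0.004 m); the robot touches nothing.
It fails at once if the fingers or arm bear on the rack and its stoppers with more than 40 N (contact force between any of the fingers, the arm and rack above 40 N).
It fails at once if the timer, tape roll, petri dish or loose vial is picked up or moved more than 15 mm (distance of any of timer, tape, petri, vial from where it was at the start of the episode above 0.015 m).
It also fails if it takes over 48 s, if anything falls off the work surface, if the arm or the gripper's body presses on something with over 40 N, if the wrist force passes 120 N, or if a joint passes its speed limit or range.

## Working session

There is one attempt and no reset: what is moved stays moved. The work goes in short steps, Python scripts to look and compute and a tool call to move; the robot and the scene stay as the last step left them, time stands still between calls to the robot, and variables do not carry over. Pictures are saved under pics/ and viewed, at most 10 in all, crops included, and the job is handed in when it is done.

Besides the shell and the picture viewer there is one more tool, called after ">>>" in YAML: its name, and indented under it one key for each argument. move_arm: Moves the arm, as the interface text tells. Its arguments: {"type":"object","properties":{"steps":{"type":"array","items":{"type":"object","properties":{"delta_pos":{"type":"array","items":{"type":"number","minimum":-1,"maximum":1}},"turn":{"type":"array","items":{"type":"number","minimum":-1,"maximum":1}}}}},"jaw":{"type":"number"},"squeeze":{"type":"number"}},"required":["steps"]}

```bash
mkdir -p pics; ls; python3 - <<'E'
from workcell import status,cams,env
import cv2,numpy as np
print(status.read_state())
for n in("top","side"):
    p,d=cams.grab_frame(n); cv2.imwrite(f"pics/{n}0.png",p[...,::-1]); np.save(f"pics/{n}0.npy",d)
    print(n,cams.camera_model(n))
E
```

```text
pics
{'time': 0.0, 'qpos': array([-8.68417035e-01,  2.55737904e-01,  1.06985901e-01, -4.86149973e-04,
       -1.42388578e+00, -2.84585413e-01]), 'joint_vel': array([-1.20829438e-03,  1.90545964e-03, -8.09827307e-04,  2.23747422e-04,
       -1.91978862e-05, -6.89200234e-05]), 'tau': array([ 4.59349903e-04, -3.86633027e+01,  2.37940496e+01,  5.36526695e+00,
       -6.08127637e-03, -3.64039732e-07]), 'position': array([ 223.01671903, -502.23676527,  244.39144292]), 'orientation': array([ 3.13969027e+00, -5.55670758e-05, -2.72387033e+00]), 'ft_force': array([ 0.0240181 , -0.06873414,  0.09102493]), 'moment': array([-0.0404484 ,  0.01664984,  0.07021406]), 'finger_force': 0.0, 'finger_gap': 1.0011689042756058}
top {'fx': 508.41218760015715, 'fy': 508.41218760015715, 'cx': 315.8111775616118, 'cy': 244.890629870277, 'R': array([[ 0.01427626, -0.9997031 ,  0.01974583],
       [-0.98210871, -0.01772802, -0.18747853],
       [ 0.18777292, -0.01671606, -0.98207021]]), 't': array([-13.88846584, 462.47326202, 986.73110348])}
side {'fx': 492.122818769549, 'fy': 492.122818769549, 'cx': 324.59944117148416, 'cy': 238.67828132283864, 'R': array([[ 0.99990876,  0.01250976, -0.00509749],
       [ 0.00122524, -0.45978819, -0.88802777],
       [-0.01345278,  0.8879405 , -0.45976157]]), 't': array([-441.32970643,   69.07437162,  893.97514945])}
```

View pics/top0.png

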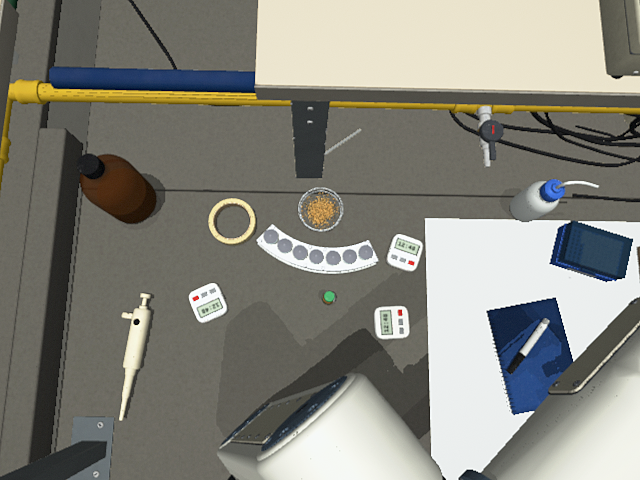

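View pics/side0.png

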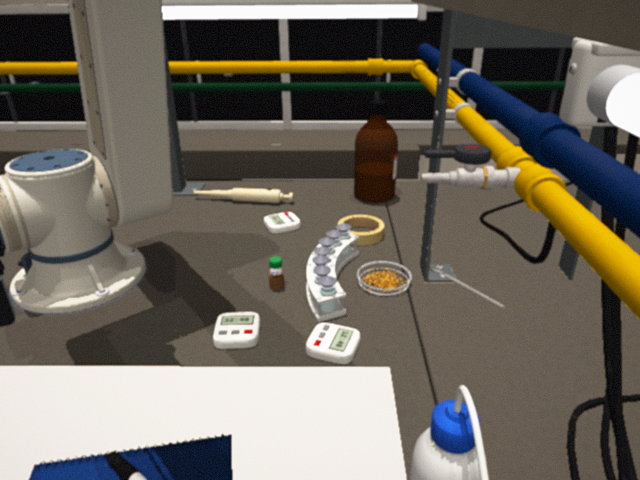

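Top view: three timer-like objects, at (405,252) beside the rack's right end, (208,302) and (392,322). The tape is at (232,221), the petri dish at (321,209), the loose vial at (329,297) and the stoppers run from (270,236) to (366,252). The timer at (405,252) should be the farthest from the base, so I'll check that numerically and in a crop.

```bash
cat > h.py <<'E'
import numpy as np
from workcell import cams
def ray(n,u,v,z):
    m=cams.camera_model(n);R,t=np.array(m["R"]),np.array(m["t"])
    c=-R.T@t; d=R.T@np.array([(u-m["cx"])/m["fx"],(v-m["cy"])/m["fy"],1])
    return c+d*(z-c[2])/d[2]
def fit(P,Q):  # 2D rigid Q=R P+t
    p,q=P.mean(0),Q.mean(0); a=P-p;b=Q-q
    th=np.arctan2((a[:,0]*b[:,1]-a[:,1]*b[:,0]).sum(),(a*b).sum())
    R=np.array([[np.cos(th),-np.sin(th)],[np.sin(th),np.cos(th)]])
    return th,R,q-R@p
A=np.radians(9.6)*np.arange(-3,4)
MODEL=np.c_[200-200*np.cos(A),200*np.sin(A)]
E
python3 - <<'E'
import cv2,numpy as np
from h import *
im=cv2.imread("pics/top0.png")
for u,v in((405,252),(208,302),(392,322)):
    p=ray("top",u,v,19);print((u,v),p.round(),np.hypot(*p[:2]).round())
print("tape",ray("top",232,221,25).round())
x0,y0=250,215
c=im[y0:285,x0:430]; hsv=cv2.cvtColor(c,cv2.COLOR_BGR2HSV)
for u,v in((270,236),(318,257),(366,252),(340,265)): print(im[v,u],hsv[v-y0,u-x0])
m=cv2.inRange(c,(70,70,70),(160,150,150)); m&=cv2.inRange(hsv,(100,20,60),(140,110,180))
m=cv2.morphologyEx(m,cv2.MORPH_OPEN,np.ones((3,3),np.uint8))
n,_,s,ce=cv2.connectedComponentsWithStats(m)
for i in range(1,n):
    if s[i,4]>30: print(ce[i]+[x0,y0],s[i,2:], ray("top",*(ce[i]+[x0,y0]),62).round(1))
o=np.hstack([c,cv2.cvtColor(m,cv2.COLOR_GRAY2BGR)])
cv2.imwrite("pics/crop.png",cv2.resize(o,None,fx=2.2,fy=2.2*2,interpolation=cv2.INTER_NEAREST) if 0 else cv2.resize(np.vstack([c,cv2.cvtColor(m,cv2.COLOR_GRAY2BGR)]),None,fx=4,fy=4))
E
```

```text
(405, 252) [ 456. -192.   19.] 495.0
(208, 302) [346. 210.  19.] 404.0
(392, 322) [ 311. -163.   19.] 352.0
tape [514. 168.  25.]
[167 158 156] [115  17 167]
[155 145 141] [111  23 155]
[166 157 154] [113  18 166]
[251 250 248] [100   3 251]
[273.41935484 237.4516129 ] [ 6  6 31] [472.7  78.6  62. ]
[302.68571429 253.28571429] [ 6  8 35] [441.8  19.7  62. ]
[369.05405405 253.45945946] [ 6  8 37] [ 443.7 -112.2   62. ]
[318.77419355 258.83870968] [ 5  7 31] [431.2 -12.4  62. ]
```

View pics/crop.png

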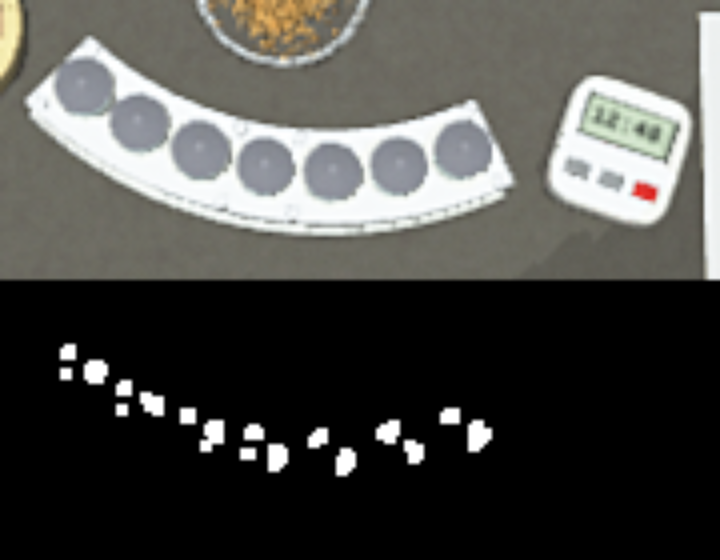

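The crop shows the white timer lying beside the right end of the row, with seven grey discs and the tape at the left. The timer at (405,252) is the farthest from the base (495 mm), so it is the right one and stop1 comes first. The stopper mask was too narrow, so I'll redo it.

```bash
python3 - <<'E'
import cv2,numpy as np
from h import *
im=cv2.imread("pics/top0.png"); x0,y0=255,222
c=cv2.resize(im[y0:272,x0:385],None,fx=4,fy=4,interpolation=cv2.INTER_CUBIC); hsv=cv2.cvtColor(c,cv2.COLOR_BGR2HSV)
m=cv2.inRange(hsv,(105,10,110),(135,80,195))
m=cv2.morphologyEx(m,cv2.MORPH_CLOSE,np.ones((5,5),np.uint8)); m=cv2.morphologyEx(m,cv2.MORPH_OPEN,cv2.getStructuringElement(2,(21,21)))
n,_,s,ce=cv2.connectedComponentsWithStats(m)
Q=[]
for i in range(1,n):
    uv=(ce[i]+.5)/4-.5+[x0,y0]; Q.append(ray("top",*uv,61)[:2]); print(uv.round(1),s[i,2:],Q[-1].round(1))
Q=np.array(Q);Q=Q[np.argsort(Q[:,1])]
if len(Q)==7:
    th,R,t=fit(MODEL,Q); W=MODEL@R.T+t; print("yaw",np.degrees(th),t); print(W.round(1)); print((W-Q).round(1))
    d=np.load("pics/top0.npy")
    import workcell
    m_=cams.camera_model("top");Rc,tc=np.array(m_["R"]),np.array(m_["t"])
    for w in W:
        p=Rc@np.r_[w,61]+tc; u=int(round(p[0]/p[2]*m_["fx"]+m_["cx"]));v=int(round(p[1]/p[2]*m_["fy"]+m_["cy"]))
        z=np.median(d[v-1:v+2,u-1:u+2]); X=Rc.T@(np.array([(u-m_["cx"])/m_["fx"]*z,(v-m_["cy"])/m_["fy"]*z,z])-tc); print(X.round(1))
    from workcell import status
    from scipy.spatial.transform import Rotation as Ro
    st=status.read_state(); Rt=Ro.from_euler("xyz",st["orientation"]).as_matrix()
    print(Rt.round(4)); print("to above stop1, z=110 tcp:",(Rt.T@(np.r_[W[0],110]-st["position"])/500).round(4))
E
```

```text
[270.3 235.7] [  55   54 2385] [476.3  85.1]
[284.1 244.9] [  56   54 2373] [458.2  57. ]
[299.6 251.6] [  56   55 2371] [445.1  26. ]
[365.5 251.6] [  56   56 2382] [ 447.5 -105.3]
[315.9 255.9] [  55   55 2348] [437.2  -6.6]
[349.3 255.7] [  55   54 2338] [438.6 -73. ]
[332.7 257.2] [  55   55 2387] [435.1 -40. ]
yaw -8.599756540790969 [437.36157611  -6.47926095]
[[ 447.4 -105.4]
 [ 438.5  -73.2]
 [ 435.1  -39.9]
 [ 437.4   -6.5]
 [ 445.1   26.1]
 [ 458.2   56.9]
 [ 476.2   85.1]]
[[-0.  -0.1]
 [-0.1 -0.1]
 [ 0.1  0.1]
 [ 0.1  0.1]
 [ 0.   0.1]
 [-0.  -0.1]
 [-0.1  0. ]]
[ 446.  -105.8   65.3]
[437.1 -71.9  66.9]
[434.4 -40.2  67.8]
[436.1  -6.7  66. ]
[443.5  25.   66.1]
[457.2  57.   65.2]
[474.6  85.2  66.5]
[[-9.140e-01 -4.057e-01 -7.000e-04]
 [-4.057e-01  9.140e-01  1.400e-03]
 [ 1.000e-04  1.600e-03 -1.000e+00]]
to above stop1, z=110 tcp: [-0.7322  0.543   0.2698]
```

>>> move_arm:
  steps:
    - {"delta_pos": [-0.03, 0.022, 0], "turn": [0, 0, 0]}
    - {"delta_pos": [-0.09, 0.065, 0], "turn": [0, 0, 0]}
    - {"delta_pos": [-0.15, 0.11, 0], "turn": [0, 0, 0]}
    - {"delta_pos": [-0.21, 0.155, 0], "turn": [0, 0, 0]}
    - {"delta_pos": [-0.27, 0.2, 0], "turn": [0, 0, 0]}
  jaw: 255
  squeeze: 20

```text
time: 0.6
position: [306.2, -355.0, 244.9]
orientation: [3.141, -0.0, -2.724]
ft_force: [0.5, 0.9, 1.0]
finger_gap: 0.146
finger_force: 0.0
```

>>> move_arm:
  steps:
    - {"delta_pos": [-0.06, 0.045, 0], "turn": [0, 0, 0]}
    - {"delta_pos": [-0.12, 0.09, 0], "turn": [0, 0, 0]}
    - {"delta_pos": [-0.18, 0.135, 0], "turn": [0, 0, 0]}
    - {"delta_pos": [-0.24, 0.18, 0], "turn": [0, 0, 0]}
    - {"delta_pos": [-0.3, 0.22, 0], "turn": [0, 0, 0]}

```text
time: 1.1
position: [398.7, -193.4, 245.1]
orientation: [3.141, -0.0, -2.724]
ft_force: [1.1, -0.3, -0.1]
finger_gap: -0.001
finger_force: 0.0
```

>>> move_arm:
  steps:
    - {"delta_pos": [-0.06, 0.045, 0], "turn": [0, 0, 0]}
    - {"delta_pos": [-0.12, 0.09, 0], "turn": [0, 0, 0]}
    - {"delta_pos": [-0.16, 0.12, 0], "turn": [0, 0, 0]}
    - {"delta_pos": [-0.162, 0.123, 0], "turn": [0, 0, 0]}
    - {"delta_pos": [-0.162, 0.123, 0], "turn": [0, 0, 0]}

```text
time: 1.6
position: [447.4, -105.6, 244.9]
orientation: [3.141, -0.001, -2.722]
ft_force: [0.1, -0.6, -0.6]
finger_gap: -0.002
finger_force: 0.0
```

```bash
cat > go.py <<'E'
import sys,numpy as np
from workcell import status,env
from scipy.spatial.transform import Rotation as Ro
# usage: go.py stop tip_z : remaining shift from measured pose, shares of 500 mm
W=np.array([[447.4,-105.4],[438.5,-73.2],[435.1,-39.9],[437.4,-6.5],[445.1,26.1],[458.2,56.9],[476.2,85.1]])
st=status.read_state();R=Ro.from_euler("xyz",st["orientation"]).as_matrix()
print(st["time"],st["position"].round(2),st["ft_force"].round(2),round(st["finger_gap"],3),env.nose_length,st["orientation"].round(4))
for s in sys.argv[1].split(","):
    print(s,(R.T@(np.r_[W[int(s)-1],float(sys.argv[2])+env.nose_length]-st["position"])/500).round(4))
E
python3 go.py 1,2,3,4,5,6,7 75
```

```text
1.6 [ 447.4  -105.57  244.89] [ 0.06 -0.63 -0.6 ] -0.002 14.0 [ 3.1412e+00 -1.0000e-03 -2.7224e+00]
1 [-4.000e-04  2.000e-04  3.118e-01]
2 [-0.0104  0.0662  0.3118]
3 [-0.0313  0.1298  0.3118]
4 [-0.0627  0.189   0.3118]
5 [-0.1033  0.2423  0.3118]
6 [-0.1523  0.2879  0.3118]
7 [-0.2081  0.3247  0.3117]
```

>>> move_arm:
  steps:
    - {"delta_pos": [0, 0, 0.08], "turn": [0, 0, 0]}
    - {"delta_pos": [0, 0, 0.16], "turn": [0, 0, 0]}
    - {"delta_pos": [0, 0, 0.24], "turn": [0, 0, 0]}
    - {"delta_pos": [0, 0, 0.29], "turn": [0, 0, 0]}
    - {"delta_pos": [0, 0, 0.31], "turn": [0, 0, 0]}

```text
time: 2.1
position: [445.2, -106.9, 87.9]
orientation: [3.14, -0.005, -2.725]
ft_force: [-0.2, -0.3, 0.2]
finger_gap: -0.004
finger_force: 0.0
```

```bash
python3 - <<'E'
from workcell import cams
import cv2,numpy as np
p,d=cams.grab_frame("side"); cv2.imwrite("pics/side1.png",cv2.resize(p[200:340,270:410,::-1],None,fx=4,fy=4))
E
python3 go.py 1 61.5
```

```text
2.15 [ 445.49 -106.78   87.8 ] [-0.45 -0.16 -1.15] -0.0 14.0 [ 3.1397 -0.0044 -2.7253]
1 [-0.0047  0.0009  0.0246]
```

View pics/side1.png

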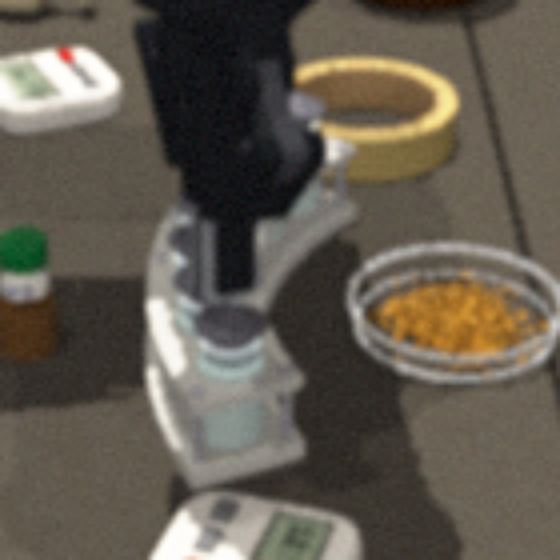

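The side crop shows the closed fingertip at about (237,290), directly above stopper 1 at (230,325). Its projected position matches, so I'll press gently now.

>>> move_arm:
  steps:
    - {"delta_pos": [0, 0, 0], "turn": [0, 0, 0]}
    - {"delta_pos": [0, 0, 0.005], "turn": [0, 0, 0]}
    - {"delta_pos": [0, 0, 0.01], "turn": [0, 0, 0]}
    - {"delta_pos": [0, 0, 0.014], "turn": [0, 0, 0]}
    - {"delta_pos": [0, 0, 0.016], "turn": [0, 0, 0]}

```text
time: 2.65
position: [447.7, -106.0, 82.5]
orientation: [-3.141, 0.001, -2.724]
ft_force: [-0.7, 0.3, -0.1]
finger_gap: 0.003
finger_force: 0.0
```

>>> move_arm:
  steps:
    - {"delta_pos": [0, 0, 0.002], "turn": [0, 0, 0]}
    - {"delta_pos": [0, 0, 0.004], "turn": [0, 0, 0]}
    - {"delta_pos": [0, 0, 0.006], "turn": [0, 0, 0]}
    - {"delta_pos": [0, 0, 0.007], "turn": [0, 0, 0]}
    - {"delta_pos": [0, 0, 0.007], "turn": [0, 0, 0]}

```text
time: 3.15
position: [447.6, -106.0, 78.8]
orientation: [-3.142, 0.0, -2.724]
ft_force: [0.7, -0.3, 1.3]
finger_gap: 0.003
finger_force: 0.7
```

```bash
python3 go.py 1,2 61.5
```

```text
3.15 [ 447.63 -106.01   78.82] [ 0.67 -0.25  1.35] 0.003 14.0 [-3.1415e+00  1.0000e-04 -2.7238e+00]
1 [-0.0001  0.0013  0.0066]
2 [-0.0099  0.0674  0.0066]
```

>>> move_arm:
  steps:
    - {"delta_pos": [0, 0.001, 0.002], "turn": [0, 0, 0]}
    - {"delta_pos": [0, 0.001, 0.004], "turn": [0, 0, 0]}
    - {"delta_pos": [0, 0.001, 0.005], "turn": [0, 0, 0]}
    - {"delta_pos": [0, 0.001, 0.005], "turn": [0, 0, 0]}

```text
time: 3.55
position: [447.5, -105.6, 76.3]
orientation: [-3.141, 0.0, -2.724]
ft_force: [0.8, -0.5, 0.9]
finger_gap: -0.003
finger_force: 0.7
```

>>> move_arm:
  steps:
    - {"delta_pos": [0, 0, 0.001], "turn": [0, 0, 0]}
    - {"delta_pos": [0, 0, 0.0015], "turn": [0, 0, 0]}
    - {"delta_pos": [0, 0, 0.0015], "turn": [0, 0, 0]}

```text
time: 3.85
position: [447.4, -105.6, 75.6]
orientation: [-3.142, 0.0, -2.724]
ft_force: [0.3, -1.3, 2.1]
finger_gap: 0.004
finger_force: 0.8
```

>>> move_arm:
  steps:
    - {"delta_pos": [0, 0, 0.0006], "turn": [0, 0, 0]}
    - {"delta_pos": [0, 0, 0.001], "turn": [0, 0, 0]}
    - {"delta_pos": [0, 0, 0.001], "turn": [0, 0, 0]}

```text
time: 4.15
position: [447.4, -105.6, 75.2]
orientation: [-3.141, 0.0, -2.724]
ft_force: [0.3, -1.4, 3.4]
finger_gap: -0.0
finger_force: 1.8
```

>>> move_arm:
  steps:
    - {"delta_pos": [0, 0, 0.001], "turn": [0, 0, 0]}
    - {"delta_pos": [0, 0, 0.001], "turn": [0, 0, 0]}

```text
time: 4.35
position: [447.5, -105.6, 75.1]
orientation: [-3.141, 0.0, -2.724]
ft_force: [-1.9, -0.4, 7.0]
finger_gap: 0.005
finger_force: 3.6
```

>>> move_arm:
  steps:
    - {"delta_pos": [-0.001, 0.006, -0.001], "turn": [0, 0, 0]}
    - {"delta_pos": [-0.002, 0.012, -0.001], "turn": [0, 0, 0]}
    - {"delta_pos": [-0.003, 0.018, -0.001], "turn": [0, 0, 0]}
    - {"delta_pos": [-0.004, 0.024, -0.001], "turn": [0, 0, 0]}
    - {"delta_pos": [-0.004, 0.024, -0.001], "turn": [0, 0, 0]}

```text
time: 4.85
position: [443.4, -93.2, 74.4]
orientation: [3.14, -0.001, -2.724]
ft_force: [-0.1, 0.8, -0.7]
finger_gap: 0.004
finger_force: 0.0
```

>>> move_arm:
  steps:
    - {"delta_pos": [-0.001, 0.005, -0.001], "turn": [0, 0, 0]}
    - {"delta_pos": [-0.002, 0.01, -0.001], "turn": [0, 0, 0]}
    - {"delta_pos": [-0.003, 0.015, -0.001], "turn": [0, 0, 0]}
    - {"delta_pos": [-0.004, 0.02, -0.001], "turn": [0, 0, 0]}

```text
time: 5.25
position: [442.6, -84.1, 76.0]
orientation: [-3.14, 0.001, -2.723]
ft_force: [1.6, -3.6, 1.7]
finger_gap: 0.001
finger_force: 2.0
```

```bash
python3 go.py 2,3,4 61.3
```

```text
5.25 [442.61 -84.09  75.98] [ 1.6  -3.56  1.7 ] 0.001 14.0 [-3.1403e+00  8.0000e-04 -2.7235e+00]
2 [-0.0013  0.0232  0.0013]
3 [-0.0221  0.0869  0.0013]
4 [-0.0535  0.146   0.0012]
```

>>> move_arm:
  steps:
    - {"delta_pos": [-0.001, 0.006, 0], "turn": [0, 0, 0]}
    - {"delta_pos": [-0.002, 0.012, 0], "turn": [0, 0, 0]}
    - {"delta_pos": [-0.003, 0.018, 0], "turn": [0, 0, 0]}
    - {"delta_pos": [-0.003, 0.023, 0.001], "turn": [0, 0, 0]}
    - {"delta_pos": [-0.003, 0.023, 0.001], "turn": [0, 0, 0]}

```text
time: 5.75
position: [438.9, -72.4, 75.2]
orientation: [-3.142, 0.0, -2.723]
ft_force: [0.5, -0.3, 3.8]
finger_gap: 0.001
finger_force: 2.0
```

```bash
python3 go.py 2,3,4 61.3
```

```text
5.75 [438.86 -72.35  75.22] [ 0.53 -0.32  3.75] 0.001 14.0 [-3.1415e+00  5.0000e-04 -2.7233e+00]
2 [ 0.0013 -0.0013 -0.0002]
3 [-0.0195  0.0624 -0.0001]
4 [-5.080e-02  1.215e-01 -1.000e-04]
```

>>> move_arm:
  steps:
    - {"delta_pos": [-0.001, 0.006, -0.001], "turn": [0, 0, 0]}
    - {"delta_pos": [-0.003, 0.013, -0.001], "turn": [0, 0, 0]}
    - {"delta_pos": [-0.005, 0.02, -0.001], "turn": [0, 0, 0]}
    - {"delta_pos": [-0.007, 0.027, -0.001], "turn": [0, 0, 0]}
    - {"delta_pos": [-0.009, 0.034, -0.001], "turn": [0, 0, 0]}

```text
time: 6.25
position: [436.1, -55.5, 75.7]
orientation: [-3.141, -0.0, -2.723]
ft_force: [0.9, -4.8, 1.3]
finger_gap: -0.0
finger_force: 1.9
```

>>> move_arm:
  steps:
    - {"delta_pos": [-0.002, 0.007, 0], "turn": [0, 0, 0]}
    - {"delta_pos": [-0.004, 0.014, 0], "turn": [0, 0, 0]}
    - {"delta_pos": [-0.007, 0.021, 0], "turn": [0, 0, 0]}
    - {"delta_pos": [-0.01, 0.028, 0.001], "turn": [0, 0, 0]}
    - {"delta_pos": [-0.01, 0.028, 0.001], "turn": [0, 0, 0]}

```text
time: 6.75
position: [434.9, -40.0, 75.2]
orientation: [3.141, 0.0, -2.723]
ft_force: [-0.2, -0.9, 4.6]
finger_gap: 0.005
finger_force: 2.3
```

```bash
python3 go.py 3,4,5 61.3
```

```text
6.75 [434.89 -40.01  75.18] [-0.23 -0.9   4.57] 0.005 14.0 [ 3.1414e+00  2.0000e-04 -2.7233e+00]
3 [-0.0005  0.     -0.0002]
4 [-0.0318  0.0592 -0.0002]
5 [-0.0724  0.1125 -0.0002]
```

Stopper 3 is down. Next is stopper 4.

>>> move_arm:
  steps:
    - {"delta_pos": [-0.003, 0.006, -0.001], "turn": [0, 0, 0]}
    - {"delta_pos": [-0.006, 0.013, -0.001], "turn": [0, 0, 0]}
    - {"delta_pos": [-0.01, 0.02, -0.001], "turn": [0, 0, 0]}
    - {"delta_pos": [-0.013, 0.026, -0.001], "turn": [0, 0, 0]}
    - {"delta_pos": [-0.016, 0.032, -0.001], "turn": [0, 0, 0]}

```text
time: 7.25
position: [435.6, -22.5, 75.4]
orientation: [-3.141, -0.001, -2.723]
ft_force: [0.5, -3.9, 1.1]
finger_gap: -0.003
finger_force: 1.8
```

>>> move_arm:
  steps:
    - {"delta_pos": [-0.004, 0.007, 0], "turn": [0, 0, 0]}
    - {"delta_pos": [-0.008, 0.014, 0], "turn": [0, 0, 0]}
    - {"delta_pos": [-0.012, 0.021, 0], "turn": [0, 0, 0]}
    - {"delta_pos": [-0.016, 0.027, 0.001], "turn": [0, 0, 0]}
    - {"delta_pos": [-0.016, 0.027, 0.001], "turn": [0, 0, 0]}

```text
time: 7.75
position: [437.7, -6.5, 75.2]
orientation: [3.141, 0.0, -2.723]
ft_force: [-1.1, 0.3, 4.5]
finger_gap: -0.002
finger_force: 2.1
```

```bash
python3 go.py 4,5,6 61.3
```

```text
7.75 [437.7   -6.53  75.21] [-1.14  0.29  4.53] -0.002 14.0 [ 3.1414e+00  4.0000e-04 -2.7233e+00]
4 [ 0.0005  0.0003 -0.0002]
5 [-0.04    0.0536 -0.0002]
6 [-0.089   0.0993 -0.0001]
```

>>> move_arm:
  steps:
    - {"delta_pos": [-0.004, 0.006, -0.001], "turn": [0, 0, 0]}
    - {"delta_pos": [-0.008, 0.012, -0.001], "turn": [0, 0, 0]}
    - {"delta_pos": [-0.012, 0.018, -0.001], "turn": [0, 0, 0]}
    - {"delta_pos": [-0.016, 0.024, -0.001], "turn": [0, 0, 0]}
    - {"delta_pos": [-0.02, 0.029, -0.001], "turn": [0, 0, 0]}

```text
time: 8.25
position: [440.5, 9.9, 75.5]
orientation: [-3.141, -0.001, -2.723]
ft_force: [-1.2, -4.8, 1.4]
finger_gap: -0.004
finger_force: 1.9
```

>>> move_arm:
  steps:
    - {"delta_pos": [-0.005, 0.006, 0], "turn": [0, 0, 0]}
    - {"delta_pos": [-0.01, 0.012, 0], "turn": [0, 0, 0]}
    - {"delta_pos": [-0.015, 0.019, 0], "turn": [0, 0, 0]}
    - {"delta_pos": [-0.02, 0.025, 0.001], "turn": [0, 0, 0]}
    - {"delta_pos": [-0.02, 0.025, 0.001], "turn": [0, 0, 0]}

```text
time: 8.75
position: [445.3, 26.5, 75.2]
orientation: [3.141, 0.001, -2.723]
ft_force: [-1.0, 0.8, 4.1]
finger_gap: -0.002
finger_force: 1.7
```

```bash
python3 go.py 5,6,7 61.3
```

```text
8.75 [445.27  26.47  75.21] [-1.04  0.8   4.11] -0.002 14.0 [ 3.1413e+00  9.0000e-04 -2.7232e+00]
5 [ 0.0006 -0.0005 -0.0002]
6 [-0.0483  0.0451 -0.0001]
7 [-1.042e-01  8.200e-02 -1.000e-04]
```

>>> move_arm:
  steps:
    - {"delta_pos": [-0.005, 0.005, -0.001], "turn": [0, 0, 0]}
    - {"delta_pos": [-0.01, 0.01, -0.001], "turn": [0, 0, 0]}
    - {"delta_pos": [-0.015, 0.015, -0.001], "turn": [0, 0, 0]}
    - {"delta_pos": [-0.02, 0.02, -0.001], "turn": [0, 0, 0]}
    - {"delta_pos": [-0.025, 0.024, -0.001], "turn": [0, 0, 0]}

```text
time: 9.25
position: [450.8, 41.3, 75.3]
orientation: [-3.141, -0.002, -2.724]
ft_force: [-1.5, -5.6, 1.3]
finger_gap: 0.001
finger_force: 2.1
```

>>> move_arm:
  steps:
    - {"delta_pos": [-0.006, 0.005, 0], "turn": [0, 0, 0]}
    - {"delta_pos": [-0.012, 0.011, 0], "turn": [0, 0, 0]}
    - {"delta_pos": [-0.018, 0.016, 0], "turn": [0, 0, 0]}
    - {"delta_pos": [-0.023, 0.021, 0.001], "turn": [0, 0, 0]}
    - {"delta_pos": [-0.023, 0.021, 0.001], "turn": [0, 0, 0]}

```text
time: 9.75
position: [458.3, 56.7, 75.3]
orientation: [3.142, 0.001, -2.723]
ft_force: [-1.2, 0.0, 2.3]
finger_gap: -0.002
finger_force: 1.2
```

```bash
python3 go.py 6,7 61.3
```

```text
9.75 [458.29  56.7   75.28] [-1.23  0.03  2.34] -0.002 14.0 [ 3.1415e+00  1.2000e-03 -2.7233e+00]
6 [-0.      0.0004 -0.    ]
7 [-0.0558  0.0373  0.    ]
```

>>> move_arm:
  steps:
    - {"delta_pos": [-0.006, 0.004, -0.0005], "turn": [0, 0, 0]}
    - {"delta_pos": [-0.012, 0.008, -0.0005], "turn": [0, 0, 0]}
    - {"delta_pos": [-0.018, 0.012, -0.0005], "turn": [0, 0, 0]}
    - {"delta_pos": [-0.024, 0.016, -0.0005], "turn": [0, 0, 0]}
    - {"delta_pos": [-0.029, 0.02, -0.0005], "turn": [0, 0, 0]}

```text
time: 10.25
position: [466.1, 70.5, 74.9]
orientation: [-3.141, -0.003, -2.724]
ft_force: [-2.4, -3.8, 2.0]
finger_gap: 0.001
finger_force: 2.0
```

>>> move_arm:
  steps:
    - {"delta_pos": [-0.007, 0.004, 0], "turn": [0, 0, 0]}
    - {"delta_pos": [-0.014, 0.009, 0], "turn": [0, 0, 0]}
    - {"delta_pos": [-0.021, 0.013, 0], "turn": [0, 0, 0]}
    - {"delta_pos": [-0.027, 0.017, 0.001], "turn": [0, 0, 0]}
    - {"delta_pos": [-0.027, 0.017, 0.001], "turn": [0, 0, 0]}

```text
time: 10.75
position: [476.7, 85.1, 75.2]
orientation: [-3.142, 0.002, -2.723]
ft_force: [-0.5, -0.4, 2.9]
finger_gap: -0.001
finger_force: 1.6
```

```bash
python3 go.py 7 61.3
```

```text
10.75 [476.71  85.07  75.24] [-0.51 -0.4   2.9 ] -0.001 14.0 [-3.1415e+00  1.8000e-03 -2.7232e+00]
7 [ 0.0009  0.0005 -0.0001]
```

>>> move_arm:
  steps:
    - {"delta_pos": [0, 0, -0.02], "turn": [0, 0, 0]}
    - {"delta_pos": [0, 0, -0.08], "turn": [0, 0, 0]}
    - {"delta_pos": [0, 0, -0.15], "turn": [0, 0, 0]}
    - {"delta_pos": [0, 0, -0.2], "turn": [0, 0, 0]}
    - {"delta_pos": [0, 0, -0.2], "turn": [0, 0, 0]}

```text
time: 11.25
position: [478.1, 85.2, 179.3]
orientation: [-3.141, 0.009, -2.723]
ft_force: [0.2, -1.0, -0.4]
finger_gap: 0.003
finger_force: 0.0
```

>>> move_arm:
  steps:
    - {"delta_pos": [0.06, 0, 0], "turn": [0, 0, 0]}
    - {"delta_pos": [0.13, 0, 0], "turn": [0, 0, 0]}
    - {"delta_pos": [0.2, 0, 0], "turn": [0, 0, 0]}
    - {"delta_pos": [0.25, 0, 0], "turn": [0, 0, 0]}
    - {"delta_pos": [0.25, 0, 0], "turn": [0, 0, 0]}

```text
time: 11.75
position: [359.0, 32.6, 174.8]
orientation: [3.14, 0.0, -2.724]
ft_force: [1.0, 0.0, 1.2]
finger_gap: -0.001
finger_force: 0.0
```

```bash
python3 - <<'E'
from workcell import cams
import cv2,numpy as np
p,d=cams.grab_frame("side"); cv2.imwrite("pics/side2.png",cv2.resize(p[200:340,270:410,::-1],None,fx=4,fy=4))
E
```

```text
(no output)
```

View pics/side2.png

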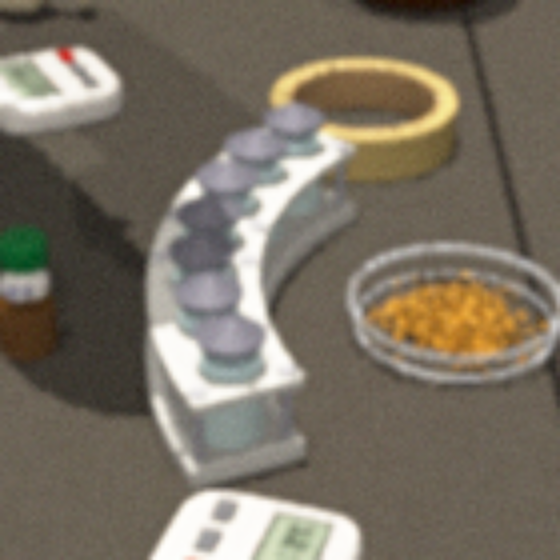

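The side crop shows all seven stoppers sitting low on their rims, from (230,335) to (293,120). The timer, petri dish, vial and tape haven't moved. Each press bottomed out at the same height, so I'm handing in.

```bash
python3 -c "
from workcell import env
print(env.close_job())"
```

```text
the job is handed in; nothing more can be done
None
```

I pressed all seven stoppers down in order from the timer end to the tape end, with readings of 7 N or less and nothing else on the bench visibly moved; the job is handed in, but no verdict came back.

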